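Raise the pop-up socket column and hold it at full height

ROBOT

A 6-joint arm with a two-finger parallel gripper is mounted at the origin on a cart in front of the work surface, level with it; the furniture and walls round the work are solid. World frame = base frame: x ahead of the robot, y to its left, z up, the work surface at z = 0. Lengths are in m, angles in rad, forces in N, time in s.
With the tool pointing down it reaches from about 0.35 to 0.975 m from the base axis. Payload 4.9 kg.
Tool frame: the origin (TCP) lies midway between the tips of the shut fingers; the grasp point (between the pads) lies 19 mm behind it; z points along the fingers, y is the line along which they close (so a half turn about z gives the same grasp; the last joint's range is limited). The gripper opens to 85 mm and grips with 20 to 120 N. Pads are 22 mm wide; open, the fingers measure 114 mm over their backs; the gripper's body (76 mm by 85 mm) begins 54 mm behind the grasp point. The pads swing forward as they close: fully open they stand 13 mm farther back than shut.
Start: joints at [1.092, 0.053, 1.613, -0, 1.476, -0.119], TCP at [0.22, 0.585, 0.231] pointing down, gripper open.
Joint ranges: [-3.01, 3.01], [-1.01, 2.22], [0.06, 2.58], [-1.02, 4.17], [0.09, 2.62], [-3.14, 3.14]. Speed limits (rad/s): [2.57, 2.57, 3.14, 3.14, 3.14, 3.14].

INTERFACE

Orientations are given as a rotation vector (axis times angle).
In Python, from station import ctrl gives the robot as it stands.
- The arm moves only by the shell command python3 -m handwheel 'ROWS' [FORCE]. ROWS is JSON, a list of rows, each an object with "gripper": the gripper command: -1 is fully open, 1 is shut, values between are in proportion; "offset": the shift along the tool's x, y, z in mm, a list of three; "rotation": the turn, a rotation vector about the tool's x, y, z in rad, a list of three. A call has exactly 8 rows; each row is the pose to reach, as a shift and turn from the pose commanded when the call began, along the tool's axes at that moment; what a row does not reach only later rows make up. A row lasts 1/8 s, in which the tool goes at most 62.5 mm and 10.7 degrees, less where a joint would pass 70% of its speed; a pose out of reach is approached as far as the arm can. A call with a gripper value outside its range is refused whole. The fingers move at their own pace and stop on an object; FORCE is the grip in N (left out, the last holds). Time passes only in rows, so rows that repeat a pose let the fingers close, or fill a call up. It gives the time, the measured TCP pose, the force, the opening and the grip force at its end, in the units of the state.
- ctrl.get_obs(): the state, without advancing time (a new reading comes with each control period).
- ctrl.get_image(name): name is "side" or "top"; returns a dict with "image" (384x512x3 uint8, red, green, blue), "fovy" (degrees; the focal length in pixels is half the picture's height over the tangent of half this angle, whatever the lens; pixels are square), "cx", "cy" (the principal point, pixels), "xyz" and "attitude" of the camera in the world. Camera axes: x right, y up, looking along -z (the intrinsics and any distortion apply to the point x, -y, -z); pixel columns grow to the right and rows downward; lengths in m; the calibration is good to about 2 mm. A picture is of the moment at which its call begins. There is no depth.
- ctrl.finish_job(): hands the job in; it is judged then, once.
The state is a dict: "t": time; "q": joint angles; "dq": joint speeds; "effort": joint torques, N m; "tool_pos": TCP position; "tool_rot": TCP orientation; "contact_force": force on the tool from outside, world axes, zero at the start; "wrist_torque": the same for the moment, N m; "opening": finger opening in m; "grip_force": force on a finger pad.
Only numpy, scipy, OpenCV 4.12 (cv2) and the standard library are available. Lean on these libraries where they do the work, as an engineer would, in place of code of your own. Each camera call takes 0.05 s, during which the arm holds its last target. There are 200 camera calls.

TASK

Raise the pop-up socket column in the worktop so that I can tighten its collar: first turn the black cap until its green button lines up with the white mark on the collar, then squeeze the button in and pull the cap straight up, past the first stop to the second, until both sections are fully out. The column sinks if you let go, so finish still gripping the cap and holding the column fully extended. Leave the mug, the tin and the kitchen timer beside it where they are.

Things in the scene. Friction and masses are not known exactly. Their poses are not given: they have to be found in the camera images.
- cap_grip (a point): Grip point: centre of the black cap (44 x 44 mm box, 44 mm high, upright flat sides) level with its button, 26 mm above its underside, 18 mm below its top; at the start 35 mm above the worktop, 29 mm above the flat dark steel collar (116 mm across, 6 mm high) round it. Axes turn with the cap: z up; the button is on its -x side. Grip across x: one pad on the button, one on the opposite side.
- button_face (a point): Centre of the outer face of the green catch button, 18 mm wide, 16 mm high, which stands 5 mm proud of the cap's side (27 mm from the column's axis, moving inwards when pressed), 35 mm above the worktop at the start; axes are the cap's, so the face looks along -x.
- collar_mark (a point): Middle of the white radial mark (18 x 6 mm) on the dark steel collar fixed to the worktop; 45 mm from the column's upright axis, on the collar's own -x side, 6 mm above the worktop. Axes are the collar's (z up): the cap is in line when its x axis points the same way as this one's.
- cap (a joint): Angle of the cap (rad) about the column's upright axis: 0 = button in line with the white mark, positive = counter-clockwise seen from above; starts 0.6 to 1.1, free from -0.5 to 1.3, stays where it is left (friction about 0.06 N m). A lug under the cap holds the column down unless this is within 0.15 rad of 0.
- button (a joint): Travel of the button (m): 0 = out, 0.005 = flush; spring, 2 N at first, 5 N when flush, so a grip of 15 N or more across cap and button presses it flush. With the cap in line a pin still holds the column down until the button is pressed 4 mm; once the column has risen 15 mm the button no longer matters.
- inner_section (a joint): How far (m) the aluminium inner section (40 x 40 mm), which carries the cap, stands out of the middle section: 0 = down, 0.070 = its stop (the first stop). It moves first. The cap's height is that at the start plus inner_section plus mid_section.
- mid_section (a joint): How far (m) the grey middle section (50 x 50 mm) stands out of the collar: 0 = down, 0.060 = its stop (the second stop, column fully out). The inner section pulls it up once at its own stop; the pull is then about 6 to 8 N (3 to 5 N before) and rises steeply at the second stop. Both sections sink by their weight if let go.
- mug: Small white mug with green dots, 63 x 92 x 55 mm high, standing loose beside the column; origin at the centre of its underside. To be left alone.
- tin: Low round food tin, 75 mm across, 58 mm high, loose; origin at the centre of its underside. To be left alone.
- timer: Kitchen timer with a red dome, 62 mm across, 53 mm high, loose; origin at the centre of its underside. To be left alone.

How it is judged:
By the outcome, as a careful person would: the job done as asked, in the order asked, and still so for the second after the job is handed in, while the arm keeps its last pose, push and grip.
It also fails if it takes over 42 s, if anything falls off the work surface, if the arm or the gripper's body presses on something with over 40 N, if the wrist force passes 120 N, or if a joint passes its speed limit or range.

## Working session

There is one attempt and no reset: what is moved stays moved. The work goes in short steps, Python scripts to look and compute and a shell command to move; the robot and the scene stay as the last step left them, time stands still between calls to the robot, and variables do not carry over. Pictures are saved under pics/ and viewed, at most 10 in all, crops included, and the job is handed in when it is done.

```bash
mkdir -p pics; ls
python3 - <<'E'
from station import ctrl
import cv2
o=ctrl.get_obs(); print({k:o[k] for k in('t','tool_pos','tool_rot','opening')})
for n in("side","top"):
    d=ctrl.get_image(n); cv2.imwrite(f"pics/{n}0.png",d["image"][:,:,::-1])
    print({k:v for k,v in d.items() if k!="image"})
E
```

```text
pics
{'t': 0.0, 'tool_pos': array([0.21976633, 0.58441802, 0.2300538 ]), 'tool_rot': array([-0.56203024, -3.09029885,  0.00310928]), 'opening': 0.08551863575680571}
{'fovy': 51.29474674419758, 'cx': 255.26056967777947, 'cy': 193.7360774403203, 'xyz': array([ 0.12755173, -0.48896945,  1.07644477]), 'attitude': array([ 0.56202704, -0.19225915, -0.5856419 ])}
{'fovy': 48.791235345328225, 'cx': 255.5953303936912, 'cy': 196.79371068343266, 'xyz': array([0.32374917, 0.05434611, 1.25954391]), 'attitude': array([ 0.16591359, -0.12978596, -1.56204868])}
```

View pics/top0.png

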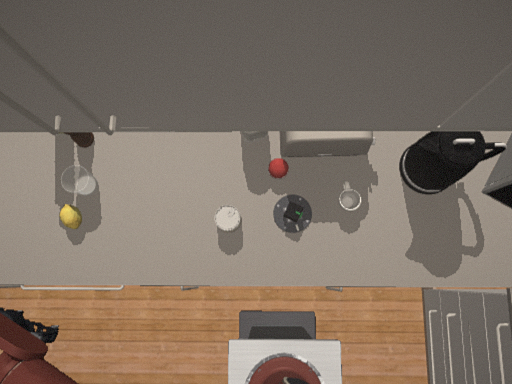

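View pics/side0.png

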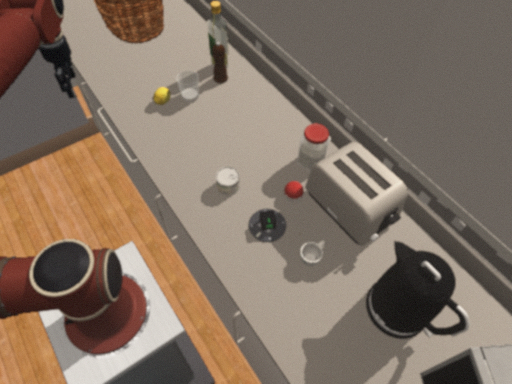

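The top view shows the collar near (293,213), tin (228,218), timer (278,168) and mug (349,199). The side view shows the collar near (267,225). I'll zoom in on both.

```bash
cat > h.py <<'E'
import numpy as np, cv2
from scipy.spatial.transform import Rotation as R
def ray(d,u,v):
    f=d["image"].shape[0]/2/np.tan(np.radians(d["fovy"])/2)
    r=R.from_rotvec(d["attitude"]).as_matrix()@np.array([(u-d["cx"])/f,-(v-d["cy"])/f,-1.])
    return np.array(d["xyz"]),r
def onz(d,u,v,z):
    c,r=ray(d,u,v); return c+r*(z-c[2])/r[2]
def px(d,p):
    f=d["image"].shape[0]/2/np.tan(np.radians(d["fovy"])/2)
    q=R.from_rotvec(d["attitude"]).as_matrix().T@(np.array(p)-d["xyz"])
    return d["cx"]-f*q[0]/q[2], d["cy"]+f*q[1]/q[2]
def blobs(m,amin=4):
    n,l,s,c=cv2.connectedComponentsWithStats(m.astype(np.uint8))
    return [(s[i,4],*c[i]) for i in range(1,n) if s[i,4]>=amin]
E
python3 - <<'E'
from station import ctrl
from h import *
W=[]
for n,(u,v) in(("top",(293,213)),("side",(267,225))):
    d=ctrl.get_image(n); im=d["image"]; x0,y0=u-32,v-32
    c=im[y0:y0+64,x0:x0+64]; W.append(cv2.resize(c,(400,400),interpolation=cv2.INTER_CUBIC))
    i=c.astype(int); g=(i[...,1]>i[...,0]+25)&(i[...,1]>i[...,2]+25)
    for b in blobs(g,2):
        print(n,"green",b,onz(d,b[1]+x0,b[2]+y0,.035))
    dark=(i.max(2)<105).astype(np.uint8)
    cs,_=cv2.findContours(dark,cv2.RETR_EXTERNAL,cv2.CHAIN_APPROX_NONE)
    k=max(cs,key=cv2.contourArea); e=cv2.fitEllipse(cv2.convexHull(k)); print(n,"collar",e,onz(d,e[0][0]+x0,e[0][1]+y0,.006))
    w=(i.min(2)>150)
    yy,xx=np.mgrid[:64,:64]; w&=np.hypot(xx-32,yy-32)<20
    for b in blobs(w,1): print(n,"white",b,onz(d,b[1]+x0,b[2]+y0,.006))
cv2.imwrite("pics/z0.png",np.hstack(W)[:,:,::-1])
E
```

```text
top green (np.int32(16), np.float64(38.125), np.float64(32.4375)) [ 0.50796755 -0.04398126  0.035     ]
top collar ((31.425168991088867, 32.31309127807617), (38.35495376586914, 39.05408477783203), 13.434228897094727) [ 0.51265858 -0.02634435  0.006     ]
top white (np.int32(1), np.float64(17.0), np.float64(24.0)) [0.53776225 0.01659769 0.006     ]
top white (np.int32(2), np.float64(24.0), np.float64(27.5)) [ 0.52717132 -0.00430044  0.006     ]
top white (np.int32(2), np.float64(46.0), np.float64(39.5)) [ 0.49115366 -0.069404    0.006     ]
side green (np.int32(8), np.float64(33.5), np.float64(27.0)) [ 0.51371167 -0.03158087  0.035     ]
side green (np.int32(14), np.float64(34.142857142857146), np.float64(32.642857142857146)) [ 0.50399918 -0.04826961  0.035     ]
side collar ((32.586456298828125, 32.57389450073242), (33.64078903198242, 38.39729309082031), 88.82059478759766) [ 0.51069689 -0.03312228  0.006     ]
```

View pics/z0.png

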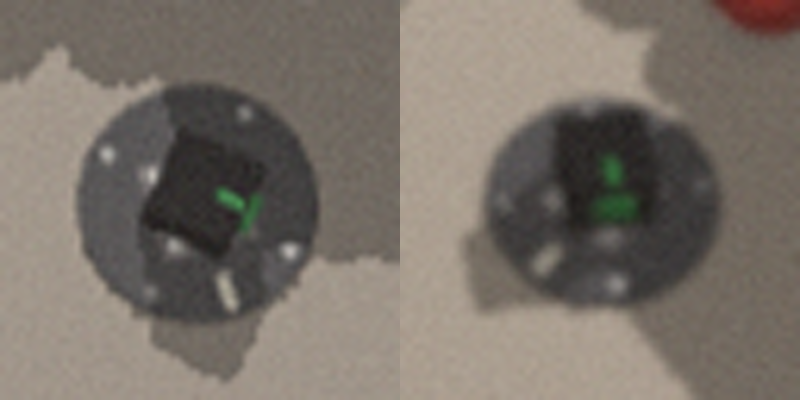

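The left crop (top view) shows the white mark at full-image (297.0,227.4), below the cap, with the button to the right at about (300.7,213.4). The cap has to turn roughly 45° clockwise. The right crop (side view) agrees, with the mark at (258.0,234.3). Next I'll compute the angles and the approach.

Run:
```python
from station import ctrl
from h import *
D={n:ctrl.get_image(n) for n in("top","side")}
def tri(a,b):
    A=[];B=[]
    for n,p in(("top",a),("side",b)):
        c,r=ray(D[n],*p); r/=np.linalg.norm(r); P=np.eye(3)-np.outer(r,r);A.append(P);B.append(P@c)
    return np.linalg.lstsq(np.vstack(A),np.hstack(B),rcond=None)[0]
Z=lambda n,u,v:(u/6.25-.5+(261 if n=="top" else 235),v/6.25-.5+(181 if n=="top" else 193))
ct,cs=Z("top",198,202),Z("side",202,202)
mt,ms=Z("top",228,293),Z("side",147,261)
C=[];
for n,c,m in(("top",ct,mt),("side",cs,ms)):
    a,b=onz(D[n],*c,.006),onz(D[n],*m,.006); C.append(a)
    print(n,a,b,np.linalg.norm(b-a),"mark ang",np.arctan2(*(b-a)[1::-1]))
s=[Z("top",220,195),Z("top",243,208)]
a,b=[onz(D["top"],*p,.053) for p in s]; print("stripe ang top",np.arctan2(*(b-a)[1::-1]),a,b)
K=[onz(D["top"],*Z("top",*p),.053) for p in((180,130),(265,162),(145,222))]
print("edge angs",[np.arctan2(*(K[i]-K[0])[1::-1]) for i in(1,2)],[np.linalg.norm(K[i]-K[0]) for i in(1,2)],"cap ctr",(K[1]+K[2])/2)
print("button",tri(Z("top",251,212),Z("side",215,208)),"stripe mid",tri(Z("top",232,201),Z("side",212,170)))
print("ctr tri",tri(ct,cs))
o=ctrl.get_obs();M=R.from_rotvec(o["tool_rot"]).as_matrix();print(M.round(3),o["q"])
```

```text
top [ 0.51414556 -0.02562879  0.006     ] [ 0.47050569 -0.03939426  0.006     ] 0.045759446079487995 mark ang -2.8360375663820974
side [ 0.5102975  -0.02967097  0.006     ] [ 0.46947554 -0.041037    0.006     ] 0.042374747467774455 mark ang -2.8700411985310237
stripe ang top -2.092130893261475 [ 0.5102868  -0.03277228  0.053     ] [ 0.50426697 -0.04325368  0.053     ]
edge angs [np.float64(-1.9363202888021787), np.float64(2.776028195763618)] [np.float64(0.04175880243608883), np.float64(0.04603296934229398)] cap ctr [ 0.51169079 -0.02594116  0.053     ]
button [ 0.50436468 -0.04812355  0.03405321] stripe mid [ 0.5076073  -0.03829675  0.05248585]
ctr tri [ 0.51468333 -0.02585714 -0.00360006]
[[-0.936  0.352 -0.   ]
 [ 0.352  0.936 -0.001]
 [ 0.    -0.001 -1.   ]] [ 1.09200505e+00  5.29490282e-02  1.61335754e+00 -2.48428319e-05
  1.47601021e+00 -1.18997201e-01]
```

```bash
python3 -m handwheel '[{"gripper":-1,"offset":[-40,-38,0],"rotation":[0,0,0.17]},{"gripper":-1,"offset":[-84,-80,0],"rotation":[0,0,0.35]},{"gripper":-1,"offset":[-128,-122,0],"rotation":[0,0,0.53]},{"gripper":-1,"offset":[-172,-164,0],"rotation":[0,0,0.71]},{"gripper":-1,"offset":[-216,-206,0],"rotation":[0,0,0.89]},{"gripper":-1,"offset":[-260,-248,0],"rotation":[0,0,1.07]},{"gripper":-1,"offset":[-304,-290,0],"rotation":[0,0,1.25]},{"gripper":-1,"offset":[-348,-332,0],"rotation":[0,0,1.43]}]' 20
cat > g.py <<'E'
import sys
from station import ctrl
from h import *
x,y,z,psi=map(float,sys.argv[1:5])
o=ctrl.get_obs();M=R.from_rotvec(o["tool_rot"]).as_matrix()
p=np.arctan2(M[1,1],M[0,1])
print("t",o["t"],"pos",o["tool_pos"].round(4),"psi",p.round(3),"shift mm",(1000*M.T@(np.array([x,y,z])-o["tool_pos"])).round(1),"rotz",round(p-psi,3),"q",o["q"].round(2))
E
python3 g.py .513 -.027 .13 -.39
```

```text
t: 1.3
tool_pos: [0.4294, 0.1499, 0.2316]
tool_rot: [2.456, 1.958, 0.002]
contact_force: [1.0, 0.5, 0.5]
opening: 0.0856
grip_force: 0.0
t 1.3 pos [0.4294 0.1499 0.2316] psi -0.225 shift mm [-153.9  120.8  101.7] rotz 0.165 q [ 0.17 -0.38  1.99  0.    1.52  0.4 ]
```

```bash
python3 -m handwheel '[{"gripper":-1,"offset":[-38,30,10],"rotation":[0,0,0.08]},{"gripper":-1,"offset":[-77,60,30],"rotation":[0,0,0.165]},{"gripper":-1,"offset":[-116,90,55],"rotation":[0,0,0.165]},{"gripper":-1,"offset":[-154,121,80],"rotation":[0,0,0.165]},{"gripper":-1,"offset":[-154,121,102],"rotation":[0,0,0.165]},{"gripper":-1,"offset":[-154,121,102],"rotation":[0,0,0.165]},{"gripper":-1,"offset":[-154,121,102],"rotation":[0,0,0.165]},{"gripper":-1,"offset":[-154,121,102],"rotation":[0,0,0.165]}]'
python3 g.py .513 -.027 .012 -.39
python3 - <<'E'
from station import ctrl
from h import *
W=[]
for n,(u,v) in(("top",(293,213)),("side",(267,225))):
    d=ctrl.get_image(n); c=d["image"][v-40:v+40,u-40:u+40]; W.append(cv2.resize(c,(400,400),interpolation=cv2.INTER_CUBIC))
    o=ctrl.get_obs(); print(n,px(d,o["tool_pos"]))
cv2.imwrite("pics/z1.png",np.hstack(W)[:,:,::-1])
E
```

```text
t: 2.3
tool_pos: [0.5143, -0.0245, 0.1309]
tool_rot: [2.602, 1.757, 0.003]
contact_force: [-0.0, 0.0, 0.6]
opening: 0.0851
grip_force: 0.0
t 2.3 pos [ 0.5143 -0.0245  0.1309] psi -0.383 shift mm [ -2.9  -0.6 118.9] rotz 0.007 q [-0.19 -0.13  1.96 -0.    1.31  0.19]
top (np.float64(294.6505850143672), np.float64(205.8587867066663))
side (np.float64(268.602229148997), np.float64(201.1855421011793))
```

View pics/z1.png

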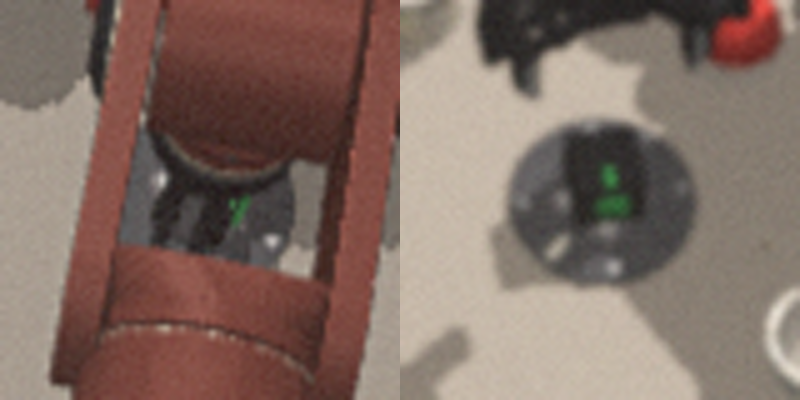

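The side view shows the open fingers at zoom (528,95) and (695,65), straddling the cap at (603,175). They line up with the sides that don't carry the button, so I'll descend and grip gently.

```bash
python3 -m handwheel '[{"gripper":-1,"offset":[-3,-1,25],"rotation":[0,0,0]},{"gripper":-1,"offset":[-3,-1,50],"rotation":[0,0,0]},{"gripper":-1,"offset":[-3,-1,75],"rotation":[0,0,0]},{"gripper":-1,"offset":[-3,-1,95],"rotation":[0,0,0]},{"gripper":-1,"offset":[-3,-1,110],"rotation":[0,0,0]},{"gripper":-1,"offset":[-3,-1,118],"rotation":[0,0,0]},{"gripper":-1,"offset":[-3,-1,118],"rotation":[0,0,0]},{"gripper":-1,"offset":[-3,-1,118],"rotation":[0,0,0]}]'
python3 -m handwheel '[{"gripper":-0.2,"offset":[0,0,0],"rotation":[0,0,0]},{"gripper":0,"offset":[0,0,0],"rotation":[0,0,0]},{"gripper":0.2,"offset":[0,0,0],"rotation":[0,0,0]},{"gripper":0.3,"offset":[0,0,0],"rotation":[0,0,0]},{"gripper":0.4,"offset":[0,0,0],"rotation":[0,0,0]},{"gripper":0.4,"offset":[0,0,0],"rotation":[0,0,0]},{"gripper":0.4,"offset":[0,0,0],"rotation":[0,0,0]},{"gripper":0.4,"offset":[0,0,0],"rotation":[0,0,0]}]' 20
python3 g.py .513 -.027 .012 -.39
```

```text
t: 3.4
tool_pos: [0.5122, -0.0274, 0.0122]
tool_rot: [2.604, 1.756, 0.002]
contact_force: [0.7, 0.2, 0.1]
opening: 0.0853
grip_force: 0.0
t: 4.4
tool_pos: [0.5138, -0.0278, 0.0126]
tool_rot: [2.601, 1.754, 0.006]
contact_force: [4.7, -0.6, -0.7]
opening: 0.0442
grip_force: 25.3
t 4.4 pos [ 0.5138 -0.0278  0.0126] psi -0.384 shift mm [ 0.5 -1.   0.6] rotz 0.006 q [-0.2   0.03  2.03  0.    1.07  0.19]
```

```bash
python3 -m handwheel '[{"gripper":0.4,"offset":[0,1.5,0],"rotation":[0,0,0.12]},{"gripper":0.4,"offset":[0,1.5,0],"rotation":[0,0,0.25]},{"gripper":0.4,"offset":[0,1.5,0],"rotation":[0,0,0.38]},{"gripper":0.4,"offset":[0,1.5,0],"rotation":[0,0,0.51]},{"gripper":0.4,"offset":[0,1.5,0],"rotation":[0,0,0.64]},{"gripper":0.4,"offset":[0,1.5,0],"rotation":[0,0,0.77]},{"gripper":0.4,"offset":[0,1.5,0],"rotation":[0,0,0.89]},{"gripper":0.4,"offset":[0,1.5,0],"rotation":[0,0,0.89]}]'
python3 g.py .5138 -.0278 .012 -1.28
python3 - <<'E'
from station import ctrl
from h import *
d=ctrl.get_image("side"); u,v=267,225; c=d["image"][v-32:v+32,u-40:u+40]
cv2.imwrite("pics/z2.png",cv2.resize(c,(750,600),interpolation=cv2.INTER_CUBIC)[:,:,::-1])
E
```

```text
t: 5.4
tool_pos: [0.5133, -0.0273, 0.0125]
tool_rot: [-3.106, -0.463, -0.001]
contact_force: [-1.9, 3.3, 7.1]
opening: 0.0441
grip_force: 26.1
t 5.4 pos [ 0.5133 -0.0273  0.0125] psi -1.275 shift mm [0.3 0.6 0.5] rotz 0.005 q [-0.2   0.04  2.02  0.    1.08  1.08]
```

View pics/z2.png

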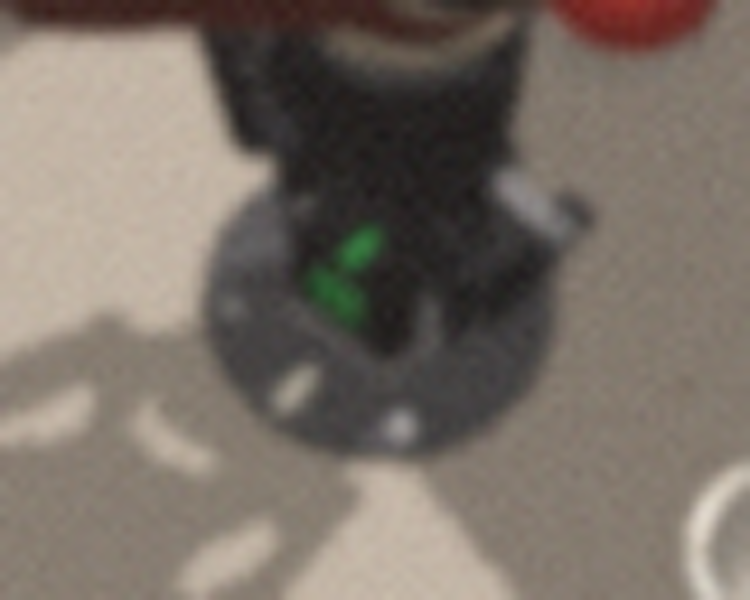

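The stripe (360,245), button (338,298) and white mark (296,388) now lie on one radial line. I'll release, lift, turn 90° and come down across the button.

```bash
python3 -m handwheel '[{"gripper":-0.3,"offset":[0,0,0],"rotation":[0,0,0]},{"gripper":-1,"offset":[0,0,0],"rotation":[0,0,0]},{"gripper":-1,"offset":[0,0,0],"rotation":[0,0,0]},{"gripper":-1,"offset":[0,0,0],"rotation":[0,0,0]},{"gripper":-1,"offset":[0,0,-15],"rotation":[0,0,0]},{"gripper":-1,"offset":[0,0,-40],"rotation":[0,0,0]},{"gripper":-1,"offset":[0,0,-68],"rotation":[0,0,0]},{"gripper":-1,"offset":[0,0,-75],"rotation":[0,0,0]}]'
python3 -m handwheel '[{"gripper":-1,"offset":[0,0,0],"rotation":[0,0,-0.18]},{"gripper":-1,"offset":[0,0,0],"rotation":[0,0,-0.36]},{"gripper":-1,"offset":[0,0,0],"rotation":[0,0,-0.54]},{"gripper":-1,"offset":[0,0,0],"rotation":[0,0,-0.72]},{"gripper":-1,"offset":[0,0,0],"rotation":[0,0,-0.90]},{"gripper":-1,"offset":[0,0,0],"rotation":[0,0,-1.08]},{"gripper":-1,"offset":[0,0,0],"rotation":[0,0,-1.26]},{"gripper":-1,"offset":[0,0,0],"rotation":[0,0,-1.44]}]'
python3 g.py .5135 -.0275 .0125 .295
python3 - <<'E'
from station import ctrl
from h import *
d=ctrl.get_image("side"); u,v=267,225; c=d["image"][v-32:v+32,u-40:u+40]
cv2.imwrite("pics/z3.png",cv2.resize(c,(750,600),interpolation=cv2.INTER_CUBIC)[:,:,::-1])
# expected pixels for an aligned cap (collar angle -2.85)
for nm,r,z in(("button",.027,.035),("stripe",.015,.053),("mark",.045,.006)):
    p=px(d,(.5135+r*np.cos(-2.85),-.0275+r*np.sin(-2.85),z)); print(nm,(p[0]-227)*9.375,(p[1]-193)*9.375)
E
```

```text
t: 6.45
tool_pos: [0.5148, -0.0283, 0.0895]
tool_rot: [3.105, 0.464, 0.008]
contact_force: [0.3, 0.6, -0.3]
opening: 0.0856
grip_force: 0.0
t: 7.45
tool_pos: [0.5124, -0.0278, 0.0857]
tool_rot: [-2.022, -2.403, 0.001]
contact_force: [0.6, -0.0, 0.2]
opening: 0.0857
grip_force: 0.0
t 7.45 pos [ 0.5124 -0.0278  0.0857] psi 0.172 shift mm [ 0.1  1.3 73.2] rotz -0.123 q [-0.2  -0.08  2.    0.    1.22 -0.37]
button 329.2169223565283 301.83286909950465
stripe 354.384617771988 247.91562894155987
mark 292.0941004450093 383.99480757267304
```

View pics/z3.png

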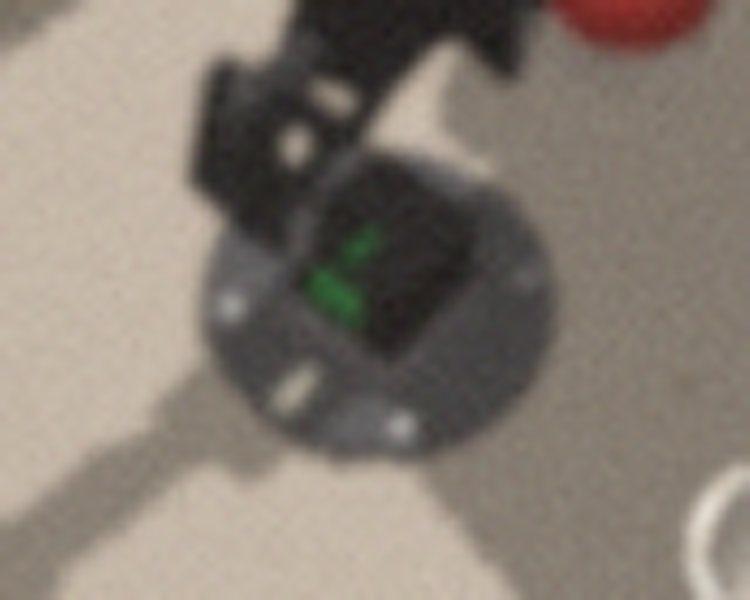

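The released cap stayed put. The stripe (365,243), button (335,298) and mark (295,388) match the predicted in-line pixels. Now I'll descend and squeeze.

```bash
python3 -m handwheel '[{"gripper":-1,"offset":[0,1,0],"rotation":[0,0,-0.12]},{"gripper":-1,"offset":[0,1,20],"rotation":[0,0,-0.12]},{"gripper":-1,"offset":[0,1,40],"rotation":[0,0,-0.12]},{"gripper":-1,"offset":[0,1,58],"rotation":[0,0,-0.12]},{"gripper":-1,"offset":[0,1,69],"rotation":[0,0,-0.12]},{"gripper":-1,"offset":[0,1,74],"rotation":[0,0,-0.12]},{"gripper":-1,"offset":[0,1,74],"rotation":[0,0,-0.12]},{"gripper":-1,"offset":[0,1,74],"rotation":[0,0,-0.12]}]'
python3 -m handwheel '[{"gripper":-0.2,"offset":[0,0,0],"rotation":[0,0,0]},{"gripper":0,"offset":[0,0,0],"rotation":[0,0,0]},{"gripper":0.2,"offset":[0,0,0],"rotation":[0,0,0]},{"gripper":0.3,"offset":[0,0,0],"rotation":[0,0,0]},{"gripper":0.5,"offset":[0,0,0],"rotation":[0,0,0]},{"gripper":0.5,"offset":[0,0,0],"rotation":[0,0,0]},{"gripper":0.5,"offset":[0,0,0],"rotation":[0,0,0]},{"gripper":0.5,"offset":[0,0,0],"rotation":[0,0,0]}]' 45
python3 g.py .5135 -.0275 .1425 .295
```

```text
t: 8.5
tool_pos: [0.5145, -0.0278, 0.013]
tool_rot: [1.882, 2.514, 0.001]
contact_force: [0.4, -0.6, 0.3]
opening: 0.0854
grip_force: 0.0
t: 9.5
tool_pos: [0.5144, -0.0277, 0.013]
tool_rot: [1.882, 2.515, 0.001]
contact_force: [-0.6, 1.4, 5.4]
opening: 0.0436
grip_force: 46.7
t 9.5 pos [ 0.5144 -0.0277  0.013 ] psi 0.286 shift mm [   0.4   -0.7 -129.5] rotz -0.009 q [-0.2   0.04  2.02  0.    1.08 -0.48]
```

The opening is 43.6 mm, so the button is flush. Pulling up.

```bash
python3 -m handwheel '[{"gripper":0.5,"offset":[0,0,-4],"rotation":[0,0,0]},{"gripper":0.5,"offset":[0,0,-10],"rotation":[0,0,0]},{"gripper":0.5,"offset":[0,0,-18],"rotation":[0,0,0]},{"gripper":0.5,"offset":[0,0,-26],"rotation":[0,0,0]},{"gripper":0.5,"offset":[0,0,-34],"rotation":[0,0,0]},{"gripper":0.5,"offset":[0,0,-42],"rotation":[0,0,0]},{"gripper":0.5,"offset":[0,0,-50],"rotation":[0,0,0]},{"gripper":0.5,"offset":[0,0,-55],"rotation":[0,0,0]}]'
```

```text
t: 10.5
tool_pos: [0.5142, -0.0277, 0.0676]
tool_rot: [1.882, 2.514, 0.001]
contact_force: [5.3, 0.6, -4.2]
opening: 0.0439
grip_force: 46.3
```

```bash
python3 -m handwheel '[{"gripper":0.5,"offset":[0,0,-8],"rotation":[0,0,0]},{"gripper":0.5,"offset":[0,0,-15],"rotation":[0,0,0]},{"gripper":0.5,"offset":[0,0,-22],"rotation":[0,0,0]},{"gripper":0.5,"offset":[0,0,-30],"rotation":[0,0,0]},{"gripper":0.5,"offset":[0,0,-40],"rotation":[0,0,0]},{"gripper":0.5,"offset":[0,0,-50],"rotation":[0,0,0]},{"gripper":0.5,"offset":[0,0,-58],"rotation":[0,0,0]},{"gripper":0.5,"offset":[0,0,-64],"rotation":[0,0,0]}]'
python3 -m handwheel '[{"gripper":0.5,"offset":[0,0,-3],"rotation":[0,0,0]},{"gripper":0.5,"offset":[0,0,-6],"rotation":[0,0,0]},{"gripper":0.5,"offset":[0,0,-8],"rotation":[0,0,0]},{"gripper":0.5,"offset":[0,0,-9],"rotation":[0,0,0]},{"gripper":0.5,"offset":[0,0,-10],"rotation":[0,0,0]},{"gripper":0.5,"offset":[0,0,-11],"rotation":[0,0,0]},{"gripper":0.5,"offset":[0,0,-11],"rotation":[0,0,0]},{"gripper":0.5,"offset":[0,0,-11],"rotation":[0,0,0]}]'
```

```text
t: 11.5
tool_pos: [0.5142, -0.0276, 0.1309]
tool_rot: [1.882, 2.514, 0.002]
contact_force: [6.9, 0.8, -6.8]
opening: 0.0438
grip_force: 47.0
t: 12.5
tool_pos: [0.5142, -0.0276, 0.1417]
tool_rot: [1.882, 2.514, 0.002]
contact_force: [6.2, 1.3, -5.8]
opening: 0.0437
grip_force: 47.1
```

```bash
python3 -m handwheel '[{"gripper":0.5,"offset":[0,0,-1],"rotation":[0,0,0]},{"gripper":0.5,"offset":[0,0,-1.5],"rotation":[0,0,0]},{"gripper":0.5,"offset":[0,0,-2],"rotation":[0,0,0]},{"gripper":0.5,"offset":[0,0,-2.5],"rotation":[0,0,0]},{"gripper":0.5,"offset":[0,0,-3],"rotation":[0,0,0]},{"gripper":0.5,"offset":[0,0,-3],"rotation":[0,0,0]},{"gripper":0.5,"offset":[0,0,-3],"rotation":[0,0,0]},{"gripper":0.5,"offset":[0,0,-3],"rotation":[0,0,0]}]'
python3 - <<'E'
from station import ctrl
from h import *
d=ctrl.get_image("side"); u,v=267,205; c=d["image"][v-40:v+60,u-62:u+63]
cv2.imwrite("pics/z4.png",cv2.resize(c,(750,600),interpolation=cv2.INTER_CUBIC)[:,:,::-1])
print([ ((px(d,(.5137,-.0275,z))[0]-205)*6,(px(d,(.5137,-.0275,z))[1]-165)*6) for z in(.006,.066,.136,.183)])
E
```

```text
t: 13.5
tool_pos: [0.5141, -0.0276, 0.1433]
tool_rot: [1.882, 2.514, 0.002]
contact_force: [10.2, 0.3, -12.3]
opening: 0.0437
grip_force: 47.2
[(np.float64(373.846749645425), np.float64(352.5415885510408)), (np.float64(378.82413219057105), np.float64(292.5024992042492)), (np.float64(385.1951371671138), np.float64(215.65300380259492)), (np.float64(389.8603841054547), np.float64(159.37901336377848))]
```

View pics/z4.png

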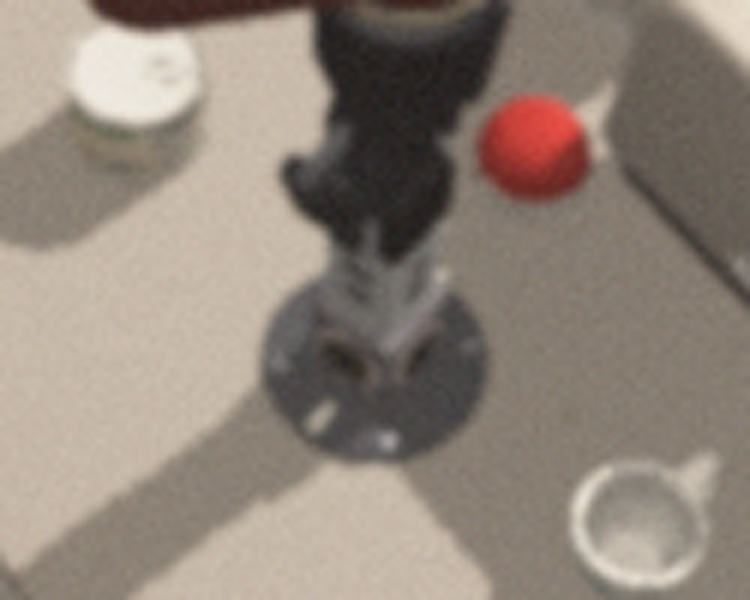

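The column stands out of the collar at (373,350) with both sections showing, and the tin, timer and mug are undisturbed. The pull has risen to 12 N with only half the commanded motion achieved, so this is the second stop. I'll take it up slightly more to confirm, then hand in.

```bash
python3 -m handwheel '[{"gripper":0.5,"offset":[0,0,-0.5],"rotation":[0,0,0]},{"gripper":0.5,"offset":[0,0,-1],"rotation":[0,0,0]},{"gripper":0.5,"offset":[0,0,-1.5],"rotation":[0,0,0]},{"gripper":0.5,"offset":[0,0,-2],"rotation":[0,0,0]},{"gripper":0.5,"offset":[0,0,-2],"rotation":[0,0,0]},{"gripper":0.5,"offset":[0,0,-2],"rotation":[0,0,0]},{"gripper":0.5,"offset":[0,0,-2],"rotation":[0,0,0]},{"gripper":0.5,"offset":[0,0,-2],"rotation":[0,0,0]}]'
```

```text
t: 14.55
tool_pos: [0.5139, -0.0276, 0.1434]
tool_rot: [1.882, 2.514, 0.002]
contact_force: [14.6, -0.4, -19.4]
opening: 0.0437
grip_force: 48.4
```

The TCP no longer rises and the pull is 19 N, so the column is at its second stop.

```bash
python3 -c "
from station import ctrl
print(ctrl.finish_job())"
```

```text
the job is handed in; nothing more can be done
None
```

The job is handed in: I lined the cap up with the mark, squeezed the button and pulled the column to its second stop (130 mm up); the arm is still gripping it there, and the mug, tin and timer were not touched.

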